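# Lock a light engine into the bayonet port

### The job

Fit the small two-pin light engine into the bayonet port of the test base: lower it in with its pins through the two gaps until it stands on the sprung seat, then turn it clockwise by its wing grip until the ramps have drawn it down snug on the seat, and let go. How far it must turn differs each time, so go by feel: neither ram the seat nor overtighten it, and leave the larger three-pin light engine and the other things on the bench where they are.

Things in the scene. Friction and masses are not known exactly. Their poses are not given: they have to be found in the camera images.
- head_grip (a point): Middle of the small light engine's wing grip, on its axis, 53 mm above its underside. The wing is an upright black slab 54 mm long (x), 14 mm thick (y), 34 mm high, 36 to 70 mm above the underside, on dark round cooling discs of 60 mm diameter. Pinch it across y from above, firmly (80 N or so), fingertips at least 39 mm above the underside.
- head: The small light engine, 70 mm high, 150 to 310 g, bare metal cylinder of 48 mm diameter below the cooling discs. Origin at the centre of its underside, z up, x along the wing grip and the two pins. Half a turn gives the same shape.
- head_pins (a point): On the head's axis at the height of its two round steel pins, 7 mm above the underside. The pins, 8 mm in diameter, stick out along +x and -x, 67 mm over their ends, so the head has 2 mm of play all round in the port and can catch on the rim or the lugs if it comes down farther off than that: lift a little, shift and try again.
- port: The bayonet port, fixed: a metal plate 124 x 124 x 16 mm with a dark steel ring, outer diameter 86 mm, inner 71 mm. Origin on its axis at bench level, z up. Two steel lugs reach in from the ring to 26 mm from the axis; between them are two gaps, 50 degrees wide, centred on the port's +x and -x.
- port_rim (a point): Centre of the ring's mouth, 44 mm above the bench. Clockwise (from above) out of each gap the lug's underside is a ramp, falling 0.075 mm a degree, over 119 degrees, to an end stop. It draws a pin, and the head, down 1 to 2 mm before it is snug, so the hand must give way downward. Counter-clockwise an end stop blocks the way.
- seat: Round black seat in the port, 43 mm diameter, brass spot, on a spring of 14 N per mm, travel 6 mm. Origin at the centre of its upper face, 25.6 to 28.6 mm above the bench, different each time. The head's underside rests on it. Snug: it pushes on the head with 8 to 22 N once let go. More than 22 N at any time, by pushing or turning, spoils it.
- seat_well (a point): Foot of the seat's spring, on the port's axis, about 15 mm above the bench. Feel: before the ramps bite the head turns freely at one height; from the first bite they draw it down, pulling on a hand that keeps its height (turning torque is small). About 10 to 18 degrees past first bite is snug; it stays so when let go.
- big_head: The larger light engine, which does not fit and stays where it is: three pins, cylinder of 62 mm diameter, short wing grip 40 mm long, 70 mm high. Origin at the centre of its underside.
- black_roll_mid (a point): Middle of a roll of black tape lying flat, 62 mm wide, 19 mm high; stays where it is.
- grey_block_mid (a point): Middle of a grey cleaning block, 25 x 60 x 14 mm; stays where it is.
- loose_pen_mid (a point): Middle of a pen lying on the bench, 135 mm long, 10 mm thick; stays where it is.

How it is judged:
By the outcome, as a careful person would: the job done as asked, in the order asked, and still so for the second after the job is handed in, with the robot touching nothing.
It also fails if it takes over 58 s, if anything falls off the work surface, if the arm or the gripper's body presses on something with over 40 N, if the wrist force passes 120 N, or if a joint passes its speed limit or range.

### The arm

A 6-joint arm with a two-finger parallel gripper is mounted at the origin on a cart in front of the work surface, level with it; the furniture and walls round the work are solid. World frame = base frame: x ahead of the robot, y to its left, z up, the work surface at z = 0. Lengths are in m, angles in degrees, forces in N, time in s.
With the tool pointing down it reaches from about 0.375 to 0.9 m from the base axis. Payload 3.1 kg.
Tool frame: the origin (TCP) lies on the centre line of the jaws, within the pads' length; the fingertips stand 8 mm ahead of it and the grasp point (between the pads) lies 11 mm behind it (bot.tip_extent is the distance from the TCP to the fingertips, in m); z points along the fingers, y is the line along which they close (so a half turn about z gives the same grasp; the last joint's range is limited). The gripper opens to 87 mm and grips with 3 to 60 N. Pads are 19 mm wide; open, the fingers measure 117 mm over their backs; the gripper's body (75 mm by 190 mm) begins 51 mm behind the grasp point.
Start: joints at [64.83, 30.224, 82.088, -0, 67.689, -10.227], TCP at [0.161, 0.604, 0.231] pointing down, gripper open.
Joint ranges: [-176.69, 176.69], [-43.24, 126.21], [12.49, 139.97], [-82, 262], [0, 151.66], [-163.58, 163.58]. Speed limits (degrees/s): [159.86, 159.86, 180, 180, 180, 180].

### API

Orientations are given as a 3x3 rotation matrix whose columns are the frame's x, y, z axes.
In Python, from rig import bot, vision, workorder gives the robot as it stands.
- The arm moves only by the shell command python3 -m handwheel 'ROWS'. ROWS is JSON, a list of rows, each an object with "delta_rot": the turn, a rotation vector about the tool's x, y, z in rad, a list of three; "xyz": the shift along the tool's x, y, z in mm, a list of three; "hand": the closure, from -1 (fully open) to 1 (shut). A call has exactly 5 rows; each row is the pose to reach, as a shift and turn from the pose commanded when the call began, along the tool's axes at that moment; what a row does not reach only later rows make up. A row lasts 1/8 s, in which the tool goes at most 62.5 mm and 10.7 degrees, less where a joint would pass 70% of its speed; a pose out of reach is approached as far as the arm can. A call with a gripper value outside its range is refused whole. The fingers move at their own pace and stop on an object; the grip force is fixed at half the most. Time passes only in rows, so rows that repeat a pose let the fingers close, or fill a call up. It gives the time, the measured TCP pose, the force, the opening and the grip force at its end, in the units of the state.
- bot.read_state(): the state, without advancing time (a new reading comes with each control period).
- vision.capture(name): name is "scene" or "top"; returns the picture (400x640x3 uint8, red, green, blue); there is no depth.
- vision.camera_model(name): a dict with "camera_matrix" (3x3 intrinsics, pixels), "camera_from_world" (4x4, takes a point from world to camera coordinates). Camera axes: x right, y up, looking along -z (the intrinsics and any distortion apply to the point x, -y, -z); pixel columns grow to the right and rows downward; lengths in m; the calibration is good to about 2 mm. A picture is of the moment at which its call begins. camera_model takes no time and is no camera call.
- workorder.hand_in(): hands the job in; it is judged then, once.
The state is a dict: "time_s": time; "joint_positions": joint angles; "qvel": joint speeds; "tau": joint torques, N m; "position": TCP position; "tcp_rot": TCP orientation; "force": force on the tool from outside, world axes, zero at the start; "moment": the same for the moment, N m; "opening": opening from 0.0 (shut) to 1.0 (fully open); "grasp_force": force on a finger pad.
Only numpy, scipy, OpenCV 4.12 (cv2) and the standard library are available. Lean on these libraries where they do the work, as an engineer would, in place of code of your own. Each camera call takes 0.05 s, during which the arm holds its last target. There are 200 camera calls.

## Working session

There is one attempt and no reset: what is moved stays moved. The work goes in short steps, Python scripts to look and compute and a shell command to move; the robot and the scene stay as the last step left them, time stands still between calls to the robot, and variables do not carry over. Pictures are saved under pics/ and viewed, at most 10 in all, crops included, and the job is handed in when it is done.

```bash
mkdir -p pics; ls
python3 - <<'E'
from rig import bot,vision
import cv2,numpy as np
for n in("scene","top"):
    cv2.imwrite(f"pics/{n}0.png",vision.capture(n)[:,:,::-1])
    m=vision.camera_model(n);print(n,np.round(m["camera_matrix"],1).tolist(),np.round(m["camera_from_world"],3).tolist(),[k for k in m])
s=bot.read_state();print(s)
E
```

```text
pics
scene [[463.9, 0.0, 321.4], [0.0, 463.9, 200.8], [0.0, 0.0, 1.0]] [[0.486, -0.874, 0.023, -0.294], [0.48, 0.288, 0.829, -0.342], [-0.731, -0.392, 0.559, -0.462], [0.0, 0.0, 0.0, 1.0]] ['camera_matrix', 'camera_from_world']
top [[371.7, 0.0, 319.7], [0.0, 371.7, 195.8], [0.0, 0.0, 1.0]] [[0.018, -0.999, -0.028, 0.008], [0.992, 0.015, 0.127, -0.626], [-0.127, -0.03, 0.991, -0.825], [0.0, 0.0, 0.0, 1.0]] ['camera_matrix', 'camera_from_world']
{'time_s': 0.1, 'joint_positions': array([ 6.48283781e+01,  3.02722469e+01,  8.21492134e+01,  9.32088402e-04,
        6.76902207e+01, -1.02275093e+01]), 'qvel': array([-0.03122655, -0.04629404, -0.18483239,  0.108637  ,  0.02961061,
       -0.0512769 ]), 'tau': array([-3.74565043e-04, -4.40985310e+01, -1.77150875e+01,  6.34739385e-02,
        5.34393196e-02, -5.22550135e-05]), 'position': array([0.16086255, 0.60327396, 0.22968348]), 'tcp_rot': array([[-9.66176076e-01,  2.57881913e-01, -8.42676094e-04],
       [ 2.57883037e-01,  9.66174544e-01, -1.75769770e-03],
       [ 3.60893746e-04, -1.91555733e-03, -9.99998100e-01]]), 'force': array([0.95108901, 0.45695307, 0.24508305]), 'moment': array([0.00011116, 0.02123882, 0.02718351]), 'grasp_force': 0.0, 'opening': 0.9976319745005563}
```

View pics/scene0.png

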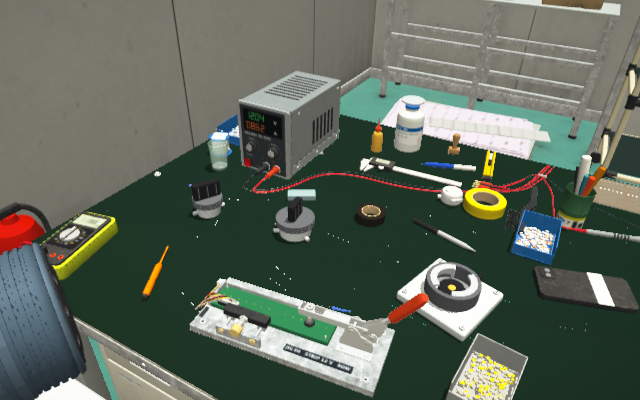

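View pics/top0.png

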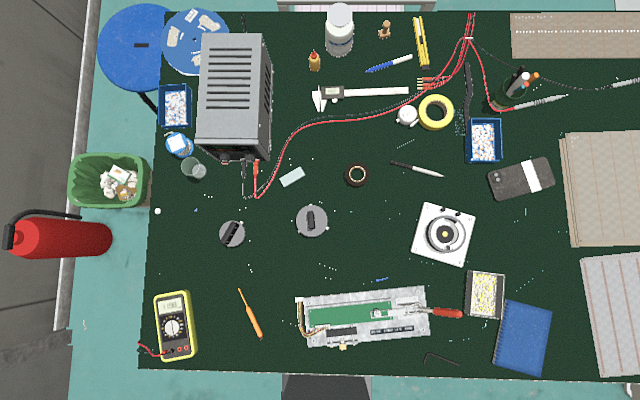

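Small head is the left one (top px 232,234; scene 207,200), with the long wing. The big head is at top (312,220) and the port at top (443,234), scene (452,285). I'll enlarge both.

Run:
```python
import cv2,numpy as np
t=cv2.imread("pics/top0.png");s=cv2.imread("pics/scene0.png")
def c(im,x,y,w,h):return cv2.resize(im[y:y+h,x:x+w],(400,300),interpolation=cv2.INTER_CUBIC)
m=np.vstack([np.hstack([c(t,198,207,72,54),c(t,395,198,96,72)]),np.hstack([c(s,172,170,72,54),c(s,392,247,120,90)])])
cv2.imwrite("pics/m1.png",m)
```

```text
(no output)
```

View pics/m1.png

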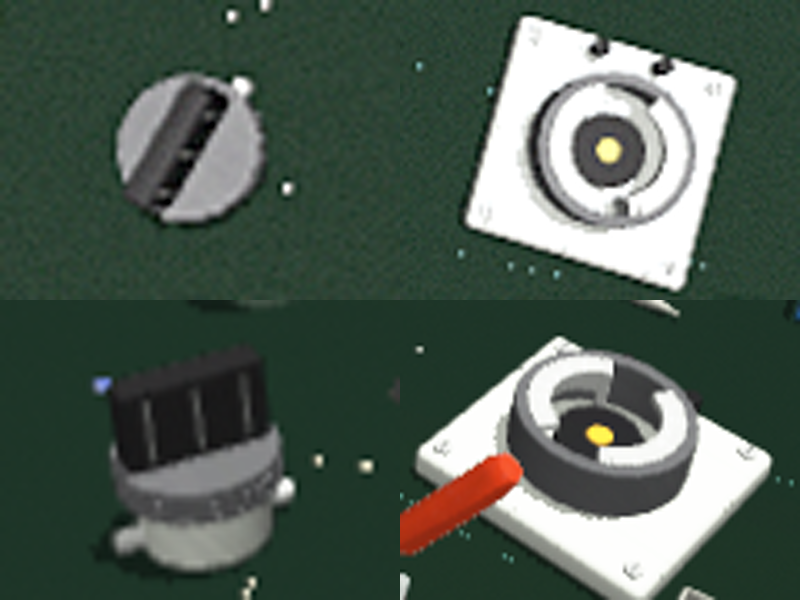

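Montage: the small head has its disc centre at top px ≈(232,234), with a pin showing at upper right along the wing. The port ring centre is at ≈(447,233), with gaps toward upper right and bottom. Now the numbers.

```bash
cat > h.py <<'E'
import cv2,numpy as np
from rig import bot,vision
M={n:vision.camera_model(n) for n in("scene","top")}
def ray(n,uv,z):
    K=M[n]["camera_matrix"];T=np.array(M[n]["camera_from_world"])
    uv=np.atleast_2d(uv).astype(float)
    d=np.linalg.solve(K,np.c_[uv,np.ones(len(uv))].T).T*[1,-1,-1]
    R=T[:3,:3];c=-R.T@T[:3,3];w=d@R
    return c+w*((z-c[2])/w[:,2])[:,None]
def proj(n,P):
    K=M[n]["camera_matrix"];T=np.array(M[n]["camera_from_world"])
    p=(np.atleast_2d(P)@T[:3,:3].T+T[:3,3])*[1,-1,-1]
    q=p@np.array(K).T;return q[:,:2]/q[:,2:]
def circ(P):
    A=np.c_[2*P[:,:2],np.ones(len(P))];x=np.linalg.lstsq(A,(P[:,:2]**2).sum(1),rcond=None)[0]
    return x[:2],np.sqrt(x[2]+x[:2]@x[:2])
E
python3 - <<'E'
from h import *
t=cv2.imread("pics/top0.png");s=cv2.imread("pics/scene0.png");I={"top":t,"scene":s}
# head, top: bench is green-dark; head is grey (low sat)
def blob(im,mask,seed):
    n,l,st,c=cv2.connectedComponentsWithStats(mask.astype(np.uint8));
    k=l[seed[1],seed[0]];return l==k
hsv=cv2.cvtColor(t,cv2.COLOR_BGR2HSV)
g=(hsv[:,:,1]<60)&(hsv[:,:,2]>60)
b=blob(t,g,(245,234)) if g[234,245] else blob(t,g,(222,225))
c=max(cv2.findContours(b.astype(np.uint8),0,1)[0],key=cv2.contourArea)[:,0]
P=ray("top",c,.036);print("head disc",circ(P),len(c))
# robust
cc,r=circ(P)
for _ in range(3):
    e=abs(np.linalg.norm(P[:,:2]-cc,axis=1)-r);cc,r=circ(P[e<.003])
print(cc,r)
# brass spot both views
for n,sd in(("top",(445,234)),("scene",(452,287))):
    h=cv2.cvtColor(I[n],cv2.COLOR_BGR2HSV);y=(h[:,:,1]>90)&(h[:,:,0]>18)&(h[:,:,0]<35)&(h[:,:,2]>120)
    m=np.zeros_like(y);m[sd[1]-10:sd[1]+10,sd[0]-10:sd[0]+10]=1
    p=np.argwhere(y&m)[:,::-1].mean(0);print(n,p,ray(n,p,.027))
# ring profile
for n in I:
    c0=ray(n,{"top":(446.8,233.5),"scene":(452.5,283)}[n],.044)[0];print(n,"mouth",c0)
# head wing in scene: top corners of wing crop (112,390),(262,347) back etc
for q in((112,387),(262,348)):
    print("wing",ray("scene",(172+q[0]/5.556,170+(q[1]-300)/5.556),.07))
for q in((190,82),(228,92),(125,188),(165,212)):
    print("wingtop",ray("top",(198+q[0]/5.556,207+q[1]/5.556),.07))
print("pin",ray("top",(198+240/5.556,207+85/5.556),.007))
for q in((520,15),(735,78),(683,290),(466,225)):
    print("plate",ray("top",(395+(q[0]-400)/4.167,198+q[1]/4.167),.016))
E
```

```text
head disc (array([0.53691317, 0.22047698]), np.float64(0.03056498581196448)) 80
[0.53648674 0.22085204] 0.030305308585244044
top [444.625 233.5  ] [[ 0.54412876 -0.27200247  0.027     ]]
scene [451.54545455 287.13636364] [[ 0.54304308 -0.27133399  0.027     ]]
top mouth [ 0.54367357 -0.27173724  0.044     ]
scene mouth [ 0.53404303 -0.27230947  0.044     ]
wing [[0.5127439  0.23339809 0.07      ]]
wing [[0.55954302 0.20609545 0.07      ]]
wingtop [[0.56066453 0.21211141 0.07      ]]
wingtop [[0.55689862 0.19649854 0.07      ]]
wingtop [[0.51776937 0.23630603 0.07      ]]
wingtop [[0.5085321  0.21966823 0.07      ]]
pin [[0.5630978  0.20699164 0.007     ]]
plate [[ 0.6188731  -0.22825081  0.016     ]]
plate [[ 0.58496977 -0.3478436   0.016     ]]
plate [[ 0.46678565 -0.3153138   0.016     ]]
plate [[ 0.50016984 -0.19626432  0.016     ]]
```

Run:
```python
from h import *
c=np.array([.5435,-.2717])
for n in("top","scene"):
    im=cv2.imread(f"pics/{n}0.png",0)
    for z in(.043,):
      for r in(.029,.032):
        a=np.arange(0,360,10);P=np.c_[c[0]+r*np.cos(np.radians(a)),c[1]+r*np.sin(np.radians(a)),np.full(len(a),z)]
        q=proj(n,P).astype(np.float32)
        v=cv2.remap(im,q[None,:,0],q[None,:,1],1)[0]
        print(n,r,dict(zip(a.tolist(),v.tolist())))
# wing axis, scene+top: dark px of wing in top by PCA
```

```text
top 0.029 {0: 208, 10: 254, 20: 255, 30: 255, 40: 255, 50: 255, 60: 255, 70: 255, 80: 255, 90: 255, 100: 255, 110: 255, 120: 255, 130: 255, 140: 255, 150: 255, 160: 255, 170: 228, 180: 86, 190: 146, 200: 255, 210: 255, 220: 255, 230: 255, 240: 255, 250: 255, 260: 255, 270: 255, 280: 255, 290: 251, 300: 251, 310: 251, 320: 226, 330: 179, 340: 198, 350: 209}
top 0.032 {0: 180, 10: 232, 20: 255, 30: 255, 40: 255, 50: 255, 60: 255, 70: 255, 80: 255, 90: 255, 100: 255, 110: 255, 120: 255, 130: 255, 140: 255, 150: 255, 160: 255, 170: 218, 180: 102, 190: 156, 200: 237, 210: 255, 220: 255, 230: 255, 240: 255, 250: 255, 260: 255, 270: 255, 280: 255, 290: 255, 300: 255, 310: 255, 320: 208, 330: 59, 340: 87, 350: 140}
scene 0.029 {0: 64, 10: 148, 20: 233, 30: 241, 40: 239, 50: 245, 60: 248, 70: 252, 80: 249, 90: 250, 100: 251, 110: 249, 120: 249, 130: 249, 140: 184, 150: 47, 160: 46, 170: 46, 180: 47, 190: 216, 200: 249, 210: 249, 220: 249, 230: 249, 240: 249, 250: 251, 260: 249, 270: 251, 280: 249, 290: 251, 300: 249, 310: 246, 320: 242, 330: 62, 340: 61, 350: 64}
scene 0.032 {0: 68, 10: 115, 20: 248, 30: 249, 40: 249, 50: 250, 60: 249, 70: 250, 80: 249, 90: 249, 100: 250, 110: 248, 120: 249, 130: 248, 140: 177, 150: 42, 160: 47, 170: 46, 180: 47, 190: 194, 200: 236, 210: 248, 220: 249, 230: 248, 240: 248, 250: 248, 260: 247, 270: 247, 280: 248, 290: 250, 300: 248, 310: 248, 320: 233, 330: 60, 340: 63, 350: 64}
```

Head is at (0.5365, 0.221) with its wing axis ≈ -29°. Port is at (0.5435, -0.272) with its gap axis ≈ -15°, and the sizes check out. Moving above the head.

```bash
python3 -m handwheel '[{"xyz":[-50,-30,0],"delta_rot":[0,0,0],"hand":-1},{"xyz":[-100,-60,0],"delta_rot":[0,0,0],"hand":-1},{"xyz":[-150,-90,0],"delta_rot":[0,0,0],"hand":-1},{"xyz":[-200,-120,0],"delta_rot":[0,0,0],"hand":-1},{"xyz":[-250,-150,0],"delta_rot":[0,0,0],"hand":-1}]'
```

```text
time_s: 0.72
position: [0.3649, 0.3929, 0.2303]
tcp_rot: [[-0.966, 0.258, -0.0], [0.258, 0.966, -0.0], [0.0, -0.0, -1.0]]
force: [0.0, 0.3, -0.2]
opening: 0.999
grasp_force: 0.0
```

```bash
python3 -m handwheel '[{"xyz":[-50,-30,10],"delta_rot":[0,0,0.08],"hand":-1},{"xyz":[-100,-60,25],"delta_rot":[0,0,0.16],"hand":-1},{"xyz":[-150,-90,50],"delta_rot":[0,0,0.24],"hand":-1},{"xyz":[-190,-111,80],"delta_rot":[0,0,0.24],"hand":-1},{"xyz":[-212,-123,100],"delta_rot":[0,0,0.24],"hand":-1}]'
python3 - <<'E'
from h import *
print(bot.read_state()["position"])
s=vision.capture("scene");t=vision.capture("top")
def c(im,x,y,w,h):return cv2.resize(im[y:y+h,x:x+w,::-1],(400,300),interpolation=cv2.INTER_CUBIC)
cv2.imwrite("pics/m2.png",np.hstack([c(s,150,110,160,120),c(t,170,170,120,90)]))
E
```

```text
time_s: 1.35
position: [0.5384, 0.2187, 0.1288]
tcp_rot: [[-0.876, 0.482, -0.001], [0.482, 0.876, -0.0], [0.001, -0.001, -1.0]]
force: [-1.4, 1.2, 0.2]
opening: 1.0
grasp_force: 0.0
[0.53838054 0.21874712 0.12882787]
```

View pics/m2.png

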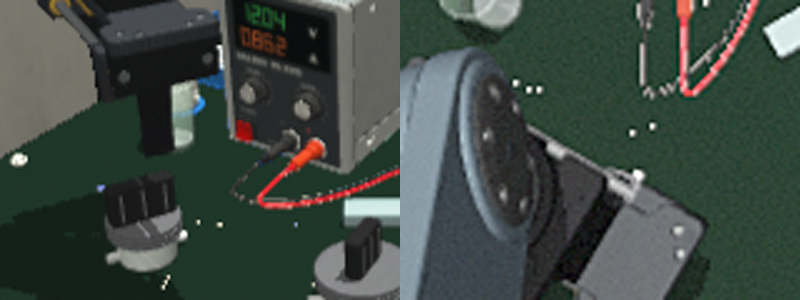

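The fingers stand in line above the wing (scene crop 155,130 over 140,200) with nothing in between. Descending, then gripping.

```bash
python3 -m handwheel '[{"xyz":[0,0,25],"delta_rot":[0,0,0],"hand":-1},{"xyz":[0,0,50],"delta_rot":[0,0,0],"hand":-1},{"xyz":[0,0,72],"delta_rot":[0,0,0],"hand":-1},{"xyz":[0,0,80],"delta_rot":[0,0,0],"hand":-1},{"xyz":[0,0,80],"delta_rot":[0,0,0],"hand":-1}]' && python3 -m handwheel '[{"xyz":[0,0,0],"delta_rot":[0,0,0],"hand":0},{"xyz":[0,0,0],"delta_rot":[0,0,0],"hand":0.3},{"xyz":[0,0,0],"delta_rot":[0,0,0],"hand":1},{"xyz":[0,0,0],"delta_rot":[0,0,0],"hand":1},{"xyz":[0,0,0],"delta_rot":[0,0,0],"hand":1}]'
```

```text
time_s: 2.08
position: [0.5366, 0.2216, 0.0507]
tcp_rot: [[-0.878, 0.479, -0.001], [0.479, 0.878, 0.0], [0.001, -0.0, -1.0]]
force: [-0.0, -0.5, 0.7]
opening: 0.998
grasp_force: 0.0
time_s: 2.7
position: [0.5372, 0.2209, 0.0506]
tcp_rot: [[-0.877, 0.48, 0.0], [0.48, 0.877, 0.0], [-0.0, 0.0, -1.0]]
force: [0.2, 0.0, -0.0]
opening: 0.514
grasp_force: 0.0
```

```bash
python3 -m handwheel '[{"xyz":[0,0,0],"delta_rot":[0,0,0],"hand":1},{"xyz":[0,0,0],"delta_rot":[0,0,0],"hand":1},{"xyz":[0,0,0],"delta_rot":[0,0,0],"hand":1},{"xyz":[0,0,0],"delta_rot":[0,0,0],"hand":1},{"xyz":[0,0,0],"delta_rot":[0,0,0],"hand":1}]';python3 -m handwheel '[{"xyz":[0,0,0],"delta_rot":[0,0,0],"hand":1},{"xyz":[0,0,-5],"delta_rot":[0,0,0],"hand":1},{"xyz":[0,0,-15],"delta_rot":[0,0,0],"hand":1},{"xyz":[0,0,-30],"delta_rot":[0,0,0],"hand":1},{"xyz":[0,0,-50],"delta_rot":[0,0,0],"hand":1}]'
```

```text
time_s: 3.32
position: [0.5372, 0.221, 0.0505]
tcp_rot: [[-0.877, 0.48, 0.0], [0.48, 0.877, 0.0], [-0.0, 0.0, -1.0]]
force: [0.2, -0.1, -1.4]
opening: 0.164
grasp_force: 30.0
time_s: 3.95
position: [0.5369, 0.2209, 0.1016]
tcp_rot: [[-0.877, 0.48, -0.0], [0.48, 0.877, -0.0], [0.0, -0.0, -1.0]]
force: [-0.3, 0.1, -1.6]
opening: 0.159
grasp_force: 30.0
```

```bash
python3 -m handwheel '[{"xyz":[0,0,-40],"delta_rot":[0,0,0],"hand":1},{"xyz":[-10,-18,-78],"delta_rot":[0,0,-0.06],"hand":1},{"xyz":[-34,-60,-80],"delta_rot":[0,0,-0.12],"hand":1},{"xyz":[-62,-110,-80],"delta_rot":[0,0,-0.18],"hand":1},{"xyz":[-90,-160,-80],"delta_rot":[0,0,-0.24],"hand":1}]'
```

```text
time_s: 4.58
position: [0.5392, 0.036, 0.182]
tcp_rot: [[-0.967, 0.255, 0.002], [0.255, 0.967, -0.0], [-0.002, 0.0, -1.0]]
force: [0.7, -0.6, -3.8]
opening: 0.159
grasp_force: 30.0
```

```bash
python3 -m handwheel '[{"xyz":[-16,-57,0],"delta_rot":[0,0,0],"hand":1},{"xyz":[-32,-114,0],"delta_rot":[0,0,0],"hand":1},{"xyz":[-48,-171,0],"delta_rot":[0,0,0],"hand":1},{"xyz":[-64,-228,0],"delta_rot":[0,0,0],"hand":1},{"xyz":[-76,-270,10],"delta_rot":[0,0,0],"hand":1}]'; python3 -m handwheel '[{"xyz":[-8,-27,20],"delta_rot":[0,0,0],"hand":1},{"xyz":[-8,-27,40],"delta_rot":[0,0,0],"hand":1},{"xyz":[-8,-27,50],"delta_rot":[0,0,0],"hand":1},{"xyz":[-8,-27,50],"delta_rot":[0,0,0],"hand":1},{"xyz":[-8,-27,50],"delta_rot":[0,0,0],"hand":1}]'
python3 - <<'E'
from h import *
s=vision.capture("scene");t=vision.capture("top")
cv2.imwrite("pics/s3.png",s[:,:,::-1])
print(bot.read_state()["position"],bot.read_state()["force"])
def c(im,x,y,w,h):return cv2.resize(im[y:y+h,x:x+w,::-1],(800,600),interpolation=cv2.INTER_CUBIC)
cv2.imwrite("pics/m3.png",c(s,372,220,160,120))
E
```

```text
time_s: 5.2
position: [0.5436, -0.2464, 0.1726]
tcp_rot: [[-0.966, 0.259, 0.003], [0.259, 0.966, -0.003], [-0.004, -0.002, -1.0]]
force: [0.0, 0.7, -2.7]
opening: 0.156
grasp_force: 30.0
time_s: 5.82
position: [0.5444, -0.271, 0.1216]
tcp_rot: [[-0.966, 0.257, 0.001], [0.257, 0.966, -0.001], [-0.001, -0.001, -1.0]]
force: [-1.2, -0.2, -1.8]
opening: 0.157
grasp_force: 30.0
[ 0.54445046 -0.27113277  0.1216104 ] [-8.92788397e-02 -7.34470330e-04 -2.59018944e+00]
```

View pics/m3.png

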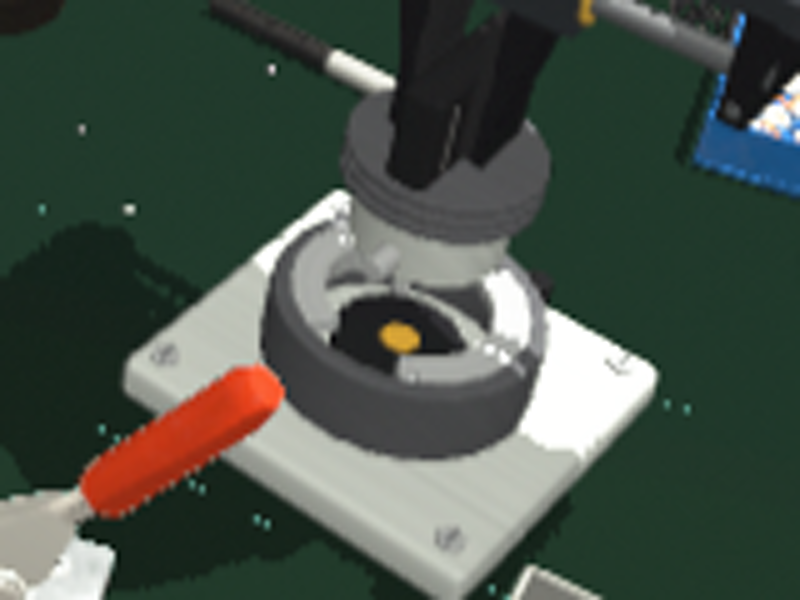

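The head hangs upright over the port: disc edges at crop x 342–551, cylinder bottom at (440,288), one pin at (380,262). Comparing that with the expected projections to get its offset.

Run:
```python
from h import *
a=np.linspace(0,2*np.pi,720)
def ext(c,r,z):
    q=(proj("scene",np.c_[c[0]+r*np.cos(a),c[1]+r*np.sin(a),0*a+z])-[372,220])*5
    return q.min(0).round(1),q.max(0).round(1)
g=np.array([.5443,-.2712]);u=np.array([np.cos(np.radians(-15)),np.sin(np.radians(-15))])
for d in(-.004,0,.004):
    c=g+u*d;print(d,"disc",ext(c,.03,.1076),"cyl bottom",ext(c,.024,.0716),
     "pin ends",((proj("scene",[[*(c+u*k*.0335),.0786] for k in(-1,1)])-[372,220])*5).round(0).tolist())
print("rim",ext([.5435,-.2717],.043,.044))
im=cv2.imread("pics/s3.png");
g=im[:,:,:].astype(int)
for y in(252,256): print(y,im[y,436:490].mean(1).astype(int).tolist())
for x in(455,460): print(x,im[262:285,x].mean(1).astype(int).tolist())
```

```text
-0.004 disc (array([337.4,  81. ]), array([544.1, 210.9])) cyl bottom (array([338. , 182.6]), array([498.3, 288.6])) pin ends [[363.0, 270.0], [477.0, 167.0]]
0 disc (array([344.6,  75.4]), array([550.7, 204.4])) cyl bottom (array([345. , 176.8]), array([504.9, 282.1])) pin ends [[370.0, 264.0], [484.0, 161.0]]
0.004 disc (array([351.7,  69.8]), array([557.2, 198. ])) cyl bottom (array([351.9, 171. ]), array([511.4, 275.6])) pin ends [[378.0, 257.0], [490.0, 155.0]]
rim (array([270.1, 204.7]), array([550.8, 396.6]))
252 [44, 44, 44, 48, 71, 67, 77, 68, 80, 84, 85, 84, 81, 47, 25, 25, 25, 25, 25, 24, 26, 27, 26, 28, 49, 43, 30, 61, 76, 72, 43, 21, 25, 48, 76, 83, 82, 82, 82, 83, 83, 83, 83, 84, 83, 81, 44, 44, 44, 45, 43, 44, 44, 43]
256 [44, 44, 45, 44, 47, 69, 73, 64, 68, 78, 69, 66, 73, 83, 74, 70, 33, 25, 26, 26, 27, 29, 50, 74, 85, 86, 85, 86, 85, 85, 84, 85, 85, 85, 84, 83, 82, 83, 83, 83, 83, 84, 83, 82, 80, 57, 44, 44, 43, 44, 43, 44, 44, 43]
455 [84, 76, 74, 84, 76, 116, 150, 157, 156, 156, 157, 158, 157, 156, 118, 78, 134, 130, 73, 33, 32, 30, 31]
460 [73, 81, 77, 78, 85, 77, 118, 155, 165, 165, 163, 163, 160, 160, 162, 117, 70, 66, 130, 178, 137, 70, 51]
```

Relative to the ring, measured in the same view, the offset is near zero. Lowering to just inside the rim.

```bash
python3 -m handwheel '[{"xyz":[0,0,12],"delta_rot":[0,0,0],"hand":1},{"xyz":[0,0,22],"delta_rot":[0,0,0],"hand":1},{"xyz":[0,0,26],"delta_rot":[0,0,0],"hand":1},{"xyz":[0,0,30],"delta_rot":[0,0,0],"hand":1},{"xyz":[0,0,33],"delta_rot":[0,0,0],"hand":1}]'; python3 -m handwheel '[{"xyz":[0,0,1],"delta_rot":[0,0,0],"hand":1},{"xyz":[0,0,2],"delta_rot":[0,0,0],"hand":1},{"xyz":[0,0,3],"delta_rot":[0,0,0],"hand":1},{"xyz":[0,0,4],"delta_rot":[0,0,0],"hand":1},{"xyz":[0,0,4],"delta_rot":[0,0,0],"hand":1}]'
```

```text
time_s: 6.55
position: [0.5438, -0.2713, 0.0872]
tcp_rot: [[-0.966, 0.258, -0.0], [0.258, 0.966, 0.0], [0.0, 0.0, -1.0]]
force: [0.4, -0.3, -3.1]
opening: 0.155
grasp_force: 30.0
time_s: 7.18
position: [0.5438, -0.2712, 0.0835]
tcp_rot: [[-0.966, 0.258, -0.0], [0.258, 0.966, 0.0], [0.0, 0.0, -1.0]]
force: [0.4, -0.3, -3.5]
opening: 0.157
grasp_force: 30.0
```

```bash
python3 -m handwheel '[{"xyz":[0,0,1],"delta_rot":[0,0,0],"hand":1},{"xyz":[0,0,2],"delta_rot":[0,0,0],"hand":1},{"xyz":[0,0,3],"delta_rot":[0,0,0],"hand":1},{"xyz":[0,0,4],"delta_rot":[0,0,0],"hand":1},{"xyz":[0,0,4],"delta_rot":[0,0,0],"hand":1}]'; python3 -m handwheel '[{"xyz":[0,0,0.2],"delta_rot":[0,0,0],"hand":1},{"xyz":[0,0,0.4],"delta_rot":[0,0,0],"hand":1},{"xyz":[0,0,0.6],"delta_rot":[0,0,0],"hand":1},{"xyz":[0,0,0.6],"delta_rot":[0,0,0],"hand":1},{"xyz":[0,0,0.6],"delta_rot":[0,0,0],"hand":1}]'
```

```text
time_s: 7.8
position: [0.5437, -0.2712, 0.0794]
tcp_rot: [[-0.966, 0.258, -0.0], [0.258, 0.966, 0.0], [0.0, 0.0, -1.0]]
force: [0.1, -0.4, -2.6]
opening: 0.161
grasp_force: 30.0
time_s: 8.43
position: [0.5438, -0.2712, 0.079]
tcp_rot: [[-0.966, 0.258, 0.0], [0.258, 0.966, -0.0], [-0.0, -0.0, -1.0]]
force: [0.2, 0.0, -2.6]
opening: 0.156
grasp_force: 30.0
```

```bash
python3 -m handwheel '[{"xyz":[0,0,0.2],"delta_rot":[0,0,0],"hand":1},{"xyz":[0,0,0.4],"delta_rot":[0,0,0],"hand":1},{"xyz":[0,0,0.6],"delta_rot":[0,0,0],"hand":1},{"xyz":[0,0,0.6],"delta_rot":[0,0,0],"hand":1},{"xyz":[0,0,0.6],"delta_rot":[0,0,0],"hand":1}]'
```

```text
time_s: 9.05
position: [0.5438, -0.2712, 0.0784]
tcp_rot: [[-0.966, 0.258, 0.0], [0.258, 0.966, -0.0], [-0.0, -0.0, -1.0]]
force: [0.2, 0.3, -3.0]
opening: 0.158
grasp_force: 30.0
```

```bash
python3 -m handwheel '[{"xyz":[0,0,0.2],"delta_rot":[0,0,0],"hand":1},{"xyz":[0,0,0.4],"delta_rot":[0,0,0],"hand":1},{"xyz":[0,0,0.6],"delta_rot":[0,0,0],"hand":1},{"xyz":[0,0,0.6],"delta_rot":[0,0,0],"hand":1},{"xyz":[0,0,0.6],"delta_rot":[0,0,0],"hand":1}]'
```

```text
time_s: 9.68
position: [0.5438, -0.2712, 0.0777]
tcp_rot: [[-0.966, 0.258, -0.0], [0.258, 0.966, 0.0], [0.0, 0.0, -1.0]]
force: [-0.1, 0.7, -2.3]
opening: 0.159
grasp_force: 30.0
```

```bash
python3 -m handwheel '[{"xyz":[0,0,0.2],"delta_rot":[0,0,0],"hand":1},{"xyz":[0,0,0.4],"delta_rot":[0,0,0],"hand":1},{"xyz":[0,0,0.6],"delta_rot":[0,0,0],"hand":1},{"xyz":[0,0,0.6],"delta_rot":[0,0,0],"hand":1},{"xyz":[0,0,0.6],"delta_rot":[0,0,0],"hand":1}]'
```

```text
time_s: 10.3
position: [0.5438, -0.2712, 0.0772]
tcp_rot: [[-0.966, 0.258, 0.0], [0.258, 0.966, -0.0], [-0.0, -0.0, -1.0]]
force: [0.0, 0.2, -0.9]
opening: 0.158
grasp_force: 30.0
```

```bash
python3 -m handwheel '[{"xyz":[0,0,0.2],"delta_rot":[0,0,0],"hand":1},{"xyz":[0,0,0.4],"delta_rot":[0,0,0],"hand":1},{"xyz":[0,0,0.4],"delta_rot":[0,0,0],"hand":1},{"xyz":[0,0,0.4],"delta_rot":[0,0,0],"hand":1},{"xyz":[0,0,0.4],"delta_rot":[0,0,0],"hand":1}]'
```

```text
time_s: 10.92
position: [0.5439, -0.2712, 0.077]
tcp_rot: [[-0.966, 0.258, 0.0], [0.258, 0.966, -0.0], [-0.0, -0.0, -1.0]]
force: [-0.5, 0.1, 1.2]
opening: 0.158
grasp_force: 30.0
```

Contact: the seat carries about 4 N. Now turning clockwise (+tool z) while watching force and height.

```bash
cat > r.py <<'E'
from rig import bot
import numpy as np
s=bot.read_state();R=s["tcp_rot"]
print("t",s["time_s"],"z",round(s["position"][2]*1000,2),"xy",s["position"][:2].round(4),"F",s["force"].round(1),"Mz",s["moment"].round(2),"yang",round(np.degrees(np.arctan2(R[1,1],R[0,1])),1))
E
python3 r.py; python3 -m handwheel '[{"xyz":[0,0,0],"delta_rot":[0,0,0.05],"hand":1},{"xyz":[0,0,0],"delta_rot":[0,0,0.1],"hand":1},{"xyz":[0,0,0],"delta_rot":[0,0,0.15],"hand":1},{"xyz":[0,0,0],"delta_rot":[0,0,0.2],"hand":1},{"xyz":[0,0,0],"delta_rot":[0,0,0.25],"hand":1}]'; python3 r.py
```

```text
t 10.925 z 76.97 xy [ 0.5439 -0.2712] F [-0.5  0.1  1.2] Mz [0.05 0.11 0.05] yang 75.1
time_s: 11.55
position: [0.5445, -0.2724, 0.077]
tcp_rot: [[-0.872, 0.49, 0.002], [0.49, 0.872, -0.002], [-0.002, -0.001, -1.0]]
force: [0.3, -1.5, 0.2]
opening: 0.159
grasp_force: 30.0
t 11.55 z 77.01 xy [ 0.5445 -0.2724] F [ 0.3 -1.5  0.2] Mz [-0.3   0.03  0.  ] yang 60.7
```

```bash
python3 -m handwheel '[{"xyz":[0,0,0],"delta_rot":[0,0,0.04],"hand":1},{"xyz":[0,0,0],"delta_rot":[0,0,0.08],"hand":1},{"xyz":[0,0,0],"delta_rot":[0,0,0.12],"hand":1},{"xyz":[0,0,0],"delta_rot":[0,0,0.14],"hand":1},{"xyz":[0,0,0],"delta_rot":[0,0,0.14],"hand":1}]'; python3 r.py
```

```text
time_s: 12.18
position: [0.5444, -0.272, 0.077]
tcp_rot: [[-0.796, 0.606, 0.001], [0.606, 0.796, -0.001], [-0.002, -0.0, -1.0]]
force: [-0.2, -2.0, 0.7]
opening: 0.158
grasp_force: 30.0
t 12.175 z 77.0 xy [ 0.5444 -0.272 ] F [-0.2 -2.   0.7] Mz [-0.39 -0.01  0.06] yang 52.7
```

```bash
python3 -m handwheel '[{"xyz":[0,0,0],"delta_rot":[0,0,0.04],"hand":1},{"xyz":[0,0,0],"delta_rot":[0,0,0.08],"hand":1},{"xyz":[0,0,0],"delta_rot":[0,0,0.1],"hand":1},{"xyz":[0,0,0],"delta_rot":[0,0,0.1],"hand":1},{"xyz":[0,0,0],"delta_rot":[0,0,0.1],"hand":1}]'; python3 r.py
```

```text
time_s: 12.8
position: [0.5442, -0.2716, 0.0769]
tcp_rot: [[-0.731, 0.682, 0.001], [0.682, 0.731, -0.001], [-0.001, 0.0, -1.0]]
force: [0.6, -1.7, 2.3]
opening: 0.165
grasp_force: 30.0
t 12.8 z 76.94 xy [ 0.5442 -0.2716] F [ 0.6 -1.7  2.3] Mz [-0.44  0.02  0.02] yang 47.0
```

```bash
python3 -m handwheel '[{"xyz":[0,0,0],"delta_rot":[0,0,0.04],"hand":1},{"xyz":[0,0,0],"delta_rot":[0,0,0.08],"hand":1},{"xyz":[0,0,0],"delta_rot":[0,0,0.1],"hand":1},{"xyz":[0,0,0],"delta_rot":[0,0,0.1],"hand":1},{"xyz":[0,0,0],"delta_rot":[0,0,0.1],"hand":1}]'; python3 r.py
```

```text
time_s: 13.42
position: [0.544, -0.2713, 0.0769]
tcp_rot: [[-0.66, 0.752, 0.0], [0.752, 0.66, -0.0], [-0.0, 0.0, -1.0]]
force: [0.5, -1.1, 2.1]
opening: 0.155
grasp_force: 30.0
t 13.425 z 76.86 xy [ 0.544  -0.2713] F [ 0.5 -1.1  2.1] Mz [-0.45 -0.02  0.02] yang 41.3
```

```bash
python3 -m handwheel '[{"xyz":[0,0,0],"delta_rot":[0,0,0.04],"hand":1},{"xyz":[0,0,0],"delta_rot":[0,0,0.08],"hand":1},{"xyz":[0,0,0],"delta_rot":[0,0,0.1],"hand":1},{"xyz":[0,0,0],"delta_rot":[0,0,0.1],"hand":1},{"xyz":[0,0,0],"delta_rot":[0,0,0.1],"hand":1}]'; python3 r.py
```

```text
time_s: 14.05
position: [0.5438, -0.2713, 0.0768]
tcp_rot: [[-0.581, 0.814, 0.0], [0.814, 0.581, -0.0], [-0.0, 0.0, -1.0]]
force: [-0.7, -1.4, 3.4]
opening: 0.162
grasp_force: 30.0
t 14.05 z 76.83 xy [ 0.5438 -0.2713] F [-0.7 -1.4  3.4] Mz [-0.41  0.09  0.04] yang 35.5
```

```bash
python3 -m handwheel '[{"xyz":[0,0,-0.2],"delta_rot":[0,0,0.04],"hand":1},{"xyz":[0,0,-0.2],"delta_rot":[0,0,0.08],"hand":1},{"xyz":[0,0,-0.2],"delta_rot":[0,0,0.1],"hand":1},{"xyz":[0,0,-0.2],"delta_rot":[0,0,0.1],"hand":1},{"xyz":[0,0,-0.2],"delta_rot":[0,0,0.1],"hand":1}]'; python3 r.py
```

```text
time_s: 14.68
position: [0.5437, -0.2711, 0.0769]
tcp_rot: [[-0.497, 0.868, -0.0], [0.868, 0.497, 0.0], [0.0, -0.0, -1.0]]
force: [-0.9, -1.8, 2.0]
opening: 0.153
grasp_force: 30.0
t 14.675 z 76.9 xy [ 0.5437 -0.2711] F [-0.9 -1.8  2. ] Mz [-0.4   0.05 -0.  ] yang 29.8
```

```bash
python3 -m handwheel '[{"xyz":[0,0,0],"delta_rot":[0,0,0.04],"hand":1},{"xyz":[0,0,0],"delta_rot":[0,0,0.08],"hand":1},{"xyz":[0,0,0],"delta_rot":[0,0,0.1],"hand":1},{"xyz":[0,0,0],"delta_rot":[0,0,0.1],"hand":1},{"xyz":[0,0,0],"delta_rot":[0,0,0.1],"hand":1}]'; python3 r.py
```

```text
time_s: 15.3
position: [0.5437, -0.2711, 0.0769]
tcp_rot: [[-0.408, 0.913, -0.0], [0.913, 0.408, 0.0], [0.0, -0.0, -1.0]]
force: [-0.2, -2.3, 1.5]
opening: 0.156
grasp_force: 30.0
t 15.3 z 76.86 xy [ 0.5437 -0.2711] F [-0.2 -2.3  1.5] Mz [-0.4   0.15  0.01] yang 24.1
```

```bash
python3 -m handwheel '[{"xyz":[0,0,0],"delta_rot":[0,0,0.04],"hand":1},{"xyz":[0,0,0],"delta_rot":[0,0,0.08],"hand":1},{"xyz":[0,0,0],"delta_rot":[0,0,0.1],"hand":1},{"xyz":[0,0,0],"delta_rot":[0,0,0.1],"hand":1},{"xyz":[0,0,0],"delta_rot":[0,0,0.1],"hand":1}]'; python3 r.py
```

```text
time_s: 15.92
position: [0.5437, -0.2711, 0.0769]
tcp_rot: [[-0.315, 0.949, -0.0], [0.949, 0.315, 0.0], [0.0, -0.0, -1.0]]
force: [0.1, -2.1, 1.8]
opening: 0.157
grasp_force: 30.0
t 15.925 z 76.86 xy [ 0.5437 -0.2711] F [ 0.1 -2.1  1.8] Mz [-0.35  0.18 -0.01] yang 18.4
```

```bash
python3 -m handwheel '[{"xyz":[0,0,0],"delta_rot":[0,0,0.04],"hand":1},{"xyz":[0,0,0],"delta_rot":[0,0,0.08],"hand":1},{"xyz":[0,0,0],"delta_rot":[0,0,0.1],"hand":1},{"xyz":[0,0,0],"delta_rot":[0,0,0.1],"hand":1},{"xyz":[0,0,0],"delta_rot":[0,0,0.1],"hand":1}]'; python3 r.py
```

```text
time_s: 16.55
position: [0.5443, -0.2711, 0.0768]
tcp_rot: [[-0.218, 0.976, 0.001], [0.976, 0.218, 0.0], [-0.0, 0.001, -1.0]]
force: [2.6, -0.4, -1.4]
opening: 0.159
grasp_force: 30.0
t 16.55 z 76.8 xy [ 0.5443 -0.2711] F [ 2.6 -0.4 -1.4] Mz [-0.16 -0.45  0.11] yang 12.6
```

Bite has begun at tool-y angle ≈13.5°: fz fell and the height is starting to drop. Going on in 3° steps, following down.

```bash
python3 -m handwheel '[{"xyz":[0,0,0.1],"delta_rot":[0,0,0.02],"hand":1},{"xyz":[0,0,0.2],"delta_rot":[0,0,0.04],"hand":1},{"xyz":[0,0,0.22],"delta_rot":[0,0,0.052],"hand":1},{"xyz":[0,0,0.22],"delta_rot":[0,0,0.052],"hand":1},{"xyz":[0,0,0.22],"delta_rot":[0,0,0.052],"hand":1}]'; python3 r.py
```

```text
time_s: 17.18
position: [0.5442, -0.2713, 0.0767]
tcp_rot: [[-0.167, 0.986, 0.001], [0.986, 0.167, -0.0], [-0.0, 0.001, -1.0]]
force: [4.9, -0.8, -3.9]
opening: 0.158
grasp_force: 30.0
t 17.175 z 76.7 xy [ 0.5442 -0.2713] F [ 4.9 -0.8 -3.9] Mz [-0.07 -0.93  0.26] yang 9.6
```

```bash
python3 -m handwheel '[{"xyz":[0,0.1,0.1],"delta_rot":[0,0,0.02],"hand":1},{"xyz":[0,0.2,0.2],"delta_rot":[0,0,0.04],"hand":1},{"xyz":[0,0.4,0.25],"delta_rot":[0,0,0.052],"hand":1},{"xyz":[0,0.4,0.25],"delta_rot":[0,0,0.052],"hand":1},{"xyz":[0,0.4,0.25],"delta_rot":[0,0,0.052],"hand":1}]'; python3 r.py
```

```text
time_s: 17.8
position: [0.5443, -0.2713, 0.0765]
tcp_rot: [[-0.116, 0.993, 0.0], [0.993, 0.116, -0.0], [-0.0, 0.0, -1.0]]
force: [4.3, -1.8, -3.7]
opening: 0.158
grasp_force: 30.0
t 17.8 z 76.51 xy [ 0.5443 -0.2713] F [ 4.3 -1.8 -3.7] Mz [-0.32 -0.81  0.23] yang 6.6
```

Compression is ≈0.75–0.85 mm (10–12 N). Another 4° should put it mid-range at about 15 N.

```bash
python3 -m handwheel '[{"xyz":[0,0.1,0.1],"delta_rot":[0,0,0.03],"hand":1},{"xyz":[0,0.2,0.2],"delta_rot":[0,0,0.06],"hand":1},{"xyz":[0,0.3,0.3],"delta_rot":[0,0,0.075],"hand":1},{"xyz":[0,0.3,0.3],"delta_rot":[0,0,0.075],"hand":1},{"xyz":[0,0.3,0.3],"delta_rot":[0,0,0.075],"hand":1}]'; python3 r.py
```

```text
time_s: 18.42
position: [0.5445, -0.2713, 0.0762]
tcp_rot: [[-0.041, 0.999, 0.0], [0.999, 0.041, -0.0], [-0.0, 0.0, -1.0]]
force: [5.1, -2.2, -4.2]
opening: 0.161
grasp_force: 30.1
t 18.425 z 76.23 xy [ 0.5445 -0.2713] F [ 5.1 -2.2 -4.2] Mz [-0.41 -0.7   0.33] yang 2.3
```

Estimated seat force is 14–16 N, which is snug. Releasing, then rising.

```bash
python3 -m handwheel '[{"xyz":[0,0,0],"delta_rot":[0,0,0],"hand":0},{"xyz":[0,0,0],"delta_rot":[0,0,0],"hand":0},{"xyz":[0,0,0],"delta_rot":[0,0,0],"hand":0},{"xyz":[0,0,0],"delta_rot":[0,0,0],"hand":0},{"xyz":[0,0,0],"delta_rot":[0,0,0],"hand":0}]'; python3 r.py;  python3 -m handwheel '[{"xyz":[0,0,-10],"delta_rot":[0,0,0],"hand":0},{"xyz":[0,0,-30],"delta_rot":[0,0,0],"hand":0},{"xyz":[0,0,-60],"delta_rot":[0,0,0],"hand":0},{"xyz":[0,0,-100],"delta_rot":[0,0,0],"hand":0},{"xyz":[0,0,-150],"delta_rot":[0,0,0],"hand":0}]'; python3 r.py
python3 - <<'E'
from h import *
s=vision.capture("scene");cv2.imwrite("pics/s4.png",s[:,:,::-1])
cv2.imwrite("pics/m4.png",cv2.resize(s[220:340,372:532,::-1],(800,600),interpolation=cv2.INTER_CUBIC))
E
```

```text
time_s: 19.05
position: [0.5443, -0.271, 0.0762]
tcp_rot: [[-0.041, 0.999, -0.0], [0.999, 0.041, 0.0], [0.0, -0.0, -1.0]]
force: [0.9, 0.5, -0.3]
opening: 0.495
grasp_force: 0.0
t 19.05 z 76.17 xy [ 0.5443 -0.271 ] F [ 0.9  0.5 -0.3] Mz [-0.07  0.09  0.01] yang 2.3
time_s: 19.68
position: [0.5439, -0.2707, 0.2273]
tcp_rot: [[-0.041, 0.999, -0.001], [0.999, 0.041, 0.001], [0.001, -0.001, -1.0]]
force: [0.3, -0.5, -0.2]
opening: 0.5
grasp_force: 0.0
t 19.675 z 227.33 xy [ 0.5439 -0.2707] F [ 0.3 -0.5 -0.2] Mz [-0.09 -0.04  0.03] yang 2.3
```

View pics/m4.png

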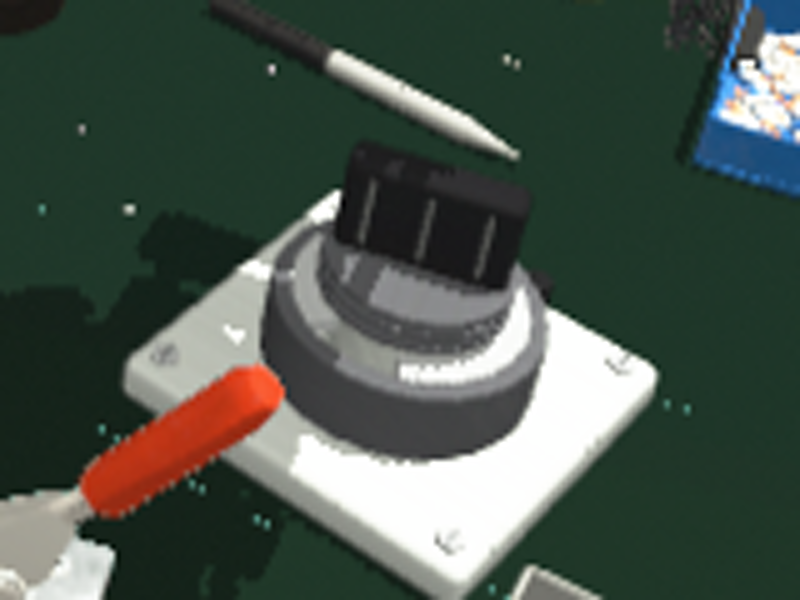

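The head sits upright in the port with its wing along y, as turned (crop 430,215), and nothing else has moved. Handing in.

```bash
python3 -c "
from rig import workorder
print(workorder.hand_in())"
```

```text
the job is handed in; nothing more can be done
None
```

I fitted the small light engine in the bayonet port, turned it clockwise about 73° in all until the seat force was about 15 N by my estimate (8–22 N counts as snug), let go and handed it in; the verdict was not shown.

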